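# Set an intake arm to its marker and record it with the hooded teach switch

## Task

Swing the intake arm on the gearbox unit until it lines up with the brass marker on the rim of the white dial, and leave it standing there. Then push the plunger of the hooded teach switch fully in to record the position and let it spring back out. Leave the marker and the things lying on the bench where they are.

Things in the scene. Friction and masses are not known exactly. Their poses are not given: they have to be found in the camera images.
- unit: Intake unit, screwed to the bench, origin on the bench under the dial. Aluminium base 130 x 150 x 12 mm, black gearbox (x -56 to -6 mm, 70 mm wide, 147 mm high), upright round white dial plate at x = 0 (radius 92, 6 mm thick, centre 110 mm up). Its x points roughly away from the robot (yaw within 0.3 rad), y left, z up.
- pivot (a point): Point on the arm's level swing axis, which runs along unit x, 110 mm above the bench; this point is 45 mm on the robot's side of the dial, in the plane where the handle peg is gripped. Axes as the unit's.
- intake_arm (a joint): Angle of the intake arm, rad: 0 straight up, positive leans to the unit's right (-y), limits +-1.3. Flat dark steel bar 14 mm wide on the dial's far (+x) side, reaching 155 mm above the pivot. Stiff friction hinge (0.5 N m, 3 to 5 N at the handle); stays where it is left.
- handle (a point): Grip point on the arm's handle: a level round dark steel peg, 12 mm diameter, 150 mm from the axis, running from the arm towards the robot (-x) over the dial's rim; its end is 27 mm nearer the robot, the dial 42 mm the other way. Pinch from above, fingers closing along unit y; it turns between the pads. At pivot + 150 mm (-sin a y + cos a z), a = arm angle. z along the arm.
- marker (a joint): Angle of the brass marker about the same axis, same sense as the arm's, rad. The arm lines up with it when the two values are equal. It is clamped; do not move it.
- marker_tip (a point): Pointed outer end of the marker, 120 mm from the axis, in the dial's plane (x = 0). The marker is a brass clamp block 26 mm wide on the dial's rim, with a point outward. z points outward along the marker.
- switch: Hooded teach switch, screwed to the bench: grey base 120 x 90 x 50 mm with a tilted grey housing on it. Its front faces roughly the robot (yaw within 0.3 rad). A hood of four steel rods (5 mm, 18 mm apart, gaps 13 mm, 59 mm wide over all) stands behind and over the plunger, parallel to its axis, 33 mm from it, reaching 65 mm beyond the cap. Front and sides are open. Origin on the bench.
- plunger_top (a point): Centre of the outer face of the plunger's round black cap (26 mm diameter); moves with it. 93 mm above the bench at rest, 24 mm proud of the housing. z points out of the cap, up and leaning 0.65 rad (37 deg) from vertical to the switch's front; y level; hood on the +x side. Reach it with the tool tilted along this axis: the hood blocks it from straight above.
- plunger (a joint): How far the plunger is pushed in, m: 0 out, 0.010 at the hard stop (fully in). Spring: 3 N to start, 8 N fully in; springs back when released.
- screwdriver: Bystander: screwdriver lying on the bench on the robot's side of the work; origin on the bench under it.
- roller: Bystander: orange ring-shaped roller, 64 mm diameter, 30 mm high, lying flat between unit and switch; origin centre of its underside.
- wrench: Bystander: steel wrench lying on the bench beyond the other things.
There are look-alikes about, which are no part of the job. What is shaped like the switch but blue is not meant.

How it is judged (in metres and radians):
On the way, in this order (a step that is already met when the one before it is completed fails the run):
1. the intake arm is lined up with the marker (within 0.05 rad) and still (angle between the z axis of handle and the z axis of marker_tip, either way round below 0.05 rad and velocity of joint intake_arm between -0.03 and 0.03 rad/s), for 0.3 s.
2. the plunger is pushed fully in (at least 8.5 of 10 mm) with the arm still lined up (value of joint plunger above 0.0085 m and angle between the z axis of handle and the z axis of marker_tip, either way round below 0.05 rad), for 0.1 s.
At the end, for the whole second after the job is handed in: The arm stands still within 0.05 rad (about 3 degrees) of the marker, and the plunger has sprung back out (less than 2 mm in) (all of step 1 and value of joint plunger below 0.002 m); the robot touches nothing.
It fails at once if the marker is shifted by more than 5 mm (distance of marker_tip from where it was at the start of the episode above 0.005 m).
It fails at once if a bystander (screwdriver, roller or wrench) is moved by more than 20 mm (distance of any of screwdriver, roller, wrench from where it was at the start of the episode above 0.02 m).
It also fails if it takes over 56 s, if anything falls off the work surface, if the arm or the gripper's body presses on something with over 40 N, if the wrist force passes 120 N, or if a joint passes its speed limit or range.

## Robot

A 6-joint arm with a two-finger parallel gripper is mounted at the origin on the work surface. World frame = base frame: x ahead of the robot, y to its left, z up, the work surface at z = 0. Lengths are in mm, angles in degrees, forces in N, time in s.
With the tool pointing down it reaches from about 300 to 850 mm from the base axis. Payload 4.2 kg.
Tool frame: the origin (TCP) lies between the finger pads; the fingertips stand 19 mm ahead of it and the grasp point (between the pads) is the TCP (env.tips_ahead is the distance from the TCP to the fingertips, in mm); z points along the fingers, y is the direction in which the jaws open and shut (so a half turn about z gives the same grasp; the last joint's range is limited). The gripper opens to 91 mm and grips with 3 to 60 N. Pads are 32 mm wide; open, the fingers measure 118 mm over their backs; the gripper's body (76 mm by 178 mm) begins 60 mm behind the grasp point.
Start: joints at [-69.901, 18.312, 89.639, -0, 72.044, -1.146], TCP at [208.361, -535.935, 232.976] pointing down, gripper open.
Joint ranges: [-177.97, 177.97], [-48.28, 115.42], [12.27, 149.76], [-77.06, 257.06], [2.81, 150.46], [-146.56, 146.56]. Speed limits (degrees/s): [147.25, 147.25, 180, 180, 180, 180].

## Interface

Orientations are given as [roll, pitch, yaw] about the fixed x, y, z axes, in that order (R = Rz(yaw) Ry(pitch) Rx(roll)).
In Python, from workcell import telemetry, viewer, job_done, env gives the robot as it stands. The module is installed in compiled form; this text tells all that it offers.
- The arm moves only by the shell command python3 -m jog 'ROWS' [FORCE]. ROWS is JSON, a list of rows, each a list of 3 entries, a list of its own where there are three numbers: the shift along the tool's x, y, z in cm, then the turn about the tool's z in degrees, then the opening, from 0 (shut) to 1 (fully open). A call has 1 to 10 rows; each row shifts and turns the pose as measured when the row begins, along the tool's axes as they then stand; what a row does not reach is not made up. A row lasts 1/8 s, in which the tool goes at most 62.5 mm and 10.7 degrees, less where a joint would pass 70% of its speed; a pose out of reach is approached as far as the arm can. A call is refused whole if a number of a shift passes 6.25 or a number of a turn 10.7, either way. A call with a gripper value outside its range is refused whole. The fingers move at their own pace and stop on an object; FORCE is the grip in N (left out, the last holds). Time passes only in rows, so rows that do not move let the fingers close. It gives the time, the measured TCP pose, the force and the opening at its end, in the units of the state.
- telemetry.state(): the state, without advancing time (a new reading comes with each control period).
- viewer.grab_frame(name): name is "side" or "top"; returns a dict with "color" (384x512x3 uint8, red, green, blue), "K" (3x3 intrinsics, pixels), "k1" (the pictures are not rectified: a ray, as slopes to the right and down, at radius r is drawn at 1 + k1 r^2 times it, then the intrinsics apply), "rvec" (rotation vector, rad) and "tvec" (3), from world to camera coordinates, as OpenCV has them. Camera axes: x right, y down, z forward; pixel columns grow to the right and rows downward; lengths in mm; the calibration is good to about 2 mm. A picture is of the moment at which its call begins. There is no depth.
- job_done(): hands the job in, once; it reports no verdict.
The state is a dict: "time_s": time; "qpos": joint angles; "qvel": joint speeds; "effort": joint torques, N m; "ee_pos": TCP position; "ee_rot": TCP orientation; "force": force on the tool from outside, world axes, zero at the start; "torque": the same for the moment, N m; "gripper_width": finger opening in mm.
Only numpy, scipy, OpenCV 4.12 (cv2) and the standard library are available. Lean on these libraries where they do the work, as an engineer would, in place of code of your own. Each camera call takes 0.05 s, during which the arm holds its last target. There are 200 camera calls.

## Working session

There is one attempt and no reset: what is moved stays moved. The work goes in short steps, Python scripts to look and compute and a shell command to move; the robot and the scene stay as the last step left them, time stands still between calls to the robot, and variables do not carry over. Pictures are saved under pics/ and viewed, about 8 in all and at most 12, crops included, and the job is handed in when it is done.

```bash
mkdir -p pics
cat > h.py <<'E'
import numpy as np, cv2
from scipy.spatial.transform import Rotation as Rn
from workcell import telemetry, viewer, env
def grab(n,f):
    d=viewer.grab_frame(n); cv2.imwrite('pics/'+f+'.png',d['color'][:,:,::-1]); np.savez('pics/'+f+'.npz',**d); return d
def load(f): return dict(np.load('pics/'+f+'.npz'))
def dist(d):
    k=float(d['k1']); return np.array([k,0,0,0,0])
def ray(d,p):
    u=cv2.undistortPoints(np.array([[p]],float),d['K'],dist(d))[0,0]
    R=cv2.Rodrigues(d['rvec'])[0]; t=d['tvec'].reshape(3)
    v=R.T@np.array([u[0],u[1],1]); return -R.T@t, v/np.linalg.norm(v)
def plane(d,p,z):
    o,v=ray(d,p); return o+v*(z-o[2])/v[2]
def planen(d,p,p0,n):
    o,v=ray(d,p); return o+v*(np.dot(n,p0-o)/np.dot(n,v))
def tri(d1,p1,d2,p2):
    o,v=ray(d1,p1);q,w=ray(d2,p2)
    s=np.linalg.lstsq(np.c_[v,-w],q-o,rcond=None)[0]
    a,b=o+s[0]*v,q+s[1]*w; return (a+b)/2,np.linalg.norm(a-b)
def proj(d,P): return cv2.projectPoints(np.array(P,float).reshape(-1,3),d['rvec'],d['tvec'].reshape(3,1).astype(float),d['K'],dist(d))[0][:,0]
def st():
    s=telemetry.state(); print(s['time_s'],np.round(s['ee_pos'],1),np.round(s['ee_rot'],1),'F',np.round(s['force'],1),'w',s['gripper_width'],'q',np.round(s['qpos'],1)); return s
E
python3 - <<'E'
from h import *
s=st()
for n in('side','top'):
    d=grab(n,n+'0'); R=cv2.Rodrigues(d['rvec'])[0]; print(n,-R.T@d['tvec'].reshape(3),R[2],d['k1'],d['K'][0,0])
a=[cv2.imread(f'pics/{n}0.png') for n in('side','top')]
for n,i in zip(('side','top'),a): cv2.imwrite(f'pics/{n}0b.png',cv2.resize(i,(800,600),interpolation=cv2.INTER_CUBIC))
E
```

```text
0.0 [ 208.2 -535.5  232.1] [-179.9   -0.    21.2] F [ 0.2  0.1 -0.2] w 91.17887195183889 q [-69.9  18.4  89.7  -0.   72.   -1.1]
side [335.16147038 605.09839482 848.82548359] [ 0.27151012 -0.6278372  -0.7294537 ] -0.16602815426273868 442.2292456199406
top [ 521.93364455   -1.41608414 1274.34939982] [ 0.04836163  0.01267459 -0.99874947] 0.03606942796910895 448.3675069853461
```

View pics/side0b.png

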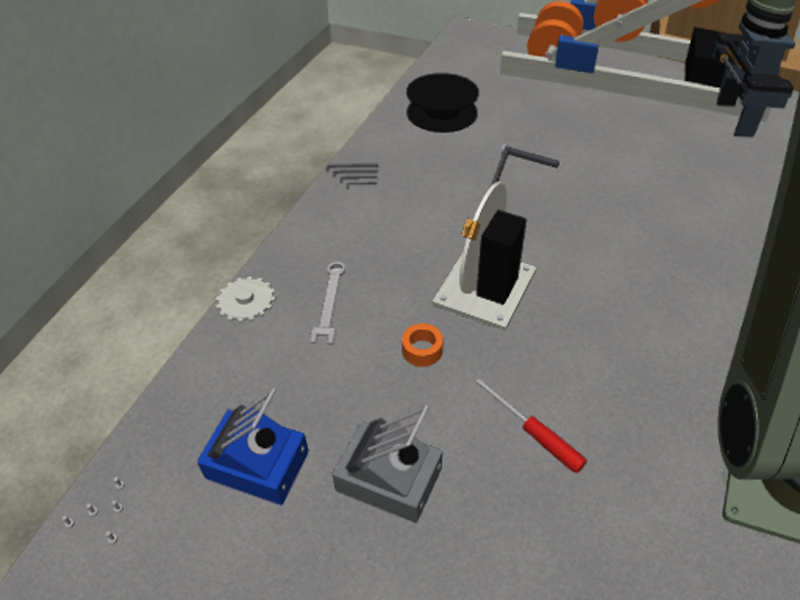

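View pics/top0b.png

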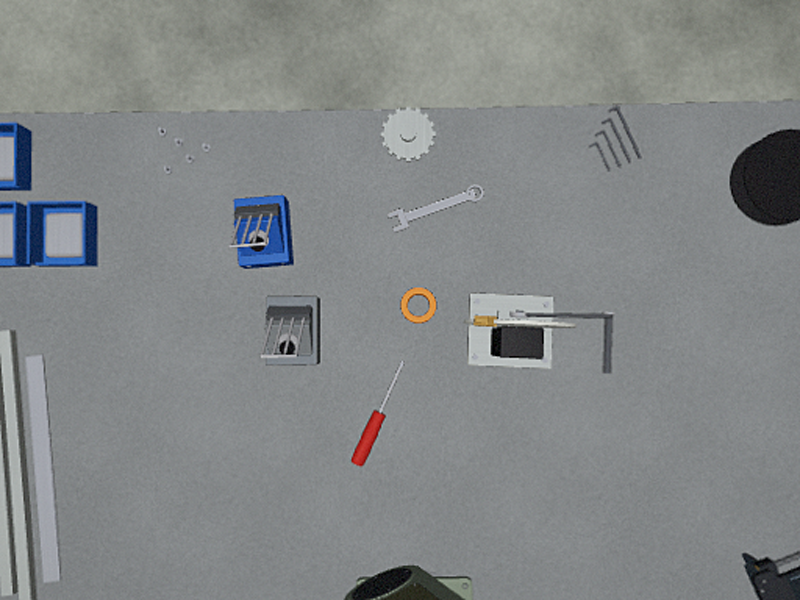

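Candidates (800-px side/top pictures): for the switch, the grey one (405,455)/(288,345), with the blue one (262,438)/(257,240) as look-alike. For the arm, the dark bar and peg (530,155)/(607,340), with the hex keys (350,175)/(615,140) as look-alikes. For the marker, the brass block on the dial rim (470,229)/(484,321), with the orange roller and the background gearing as look-alikes. I choose the grey switch, the arm on the unit and the brass block. Close crop to check.

Run:
```python
from h import *
def c(n,x,y,w,h,k):
    i=cv2.imread(f'pics/{n}0.png')[y:y+h,x:x+w]; i=cv2.resize(i,None,fx=k,fy=k,interpolation=cv2.INTER_CUBIC)
    for a in range(0,w,10): cv2.putText(i,str(x+a),(a*k,9),0,.3,(0,255,255),1); cv2.line(i,(a*k,10),(a*k,14),(0,255,255),1)
    for a in range(0,h,10): cv2.putText(i,str(y+a),(0,a*k+4),0,.3,(0,255,255),1)
    return i
def pad(i,h,w): o=np.zeros((h,w,3),np.uint8); o[:i.shape[0],:i.shape[1]]=i[:h,:w]; return o
A=np.vstack([np.hstack([pad(c('top',290,182,110,62,5),310,550),pad(c('top',160,184,48,55,5),310,250)]),
 np.zeros((0,800,3),np.uint8)])
B=np.hstack([pad(c('side',270,85,100,130,4),600,400),pad(c('side',205,250,85,90,4),600,400)])
cv2.imwrite('pics/A.png',A);cv2.imwrite('pics/B.png',B[:530])
```

```text
(no output)
```

View pics/A.png

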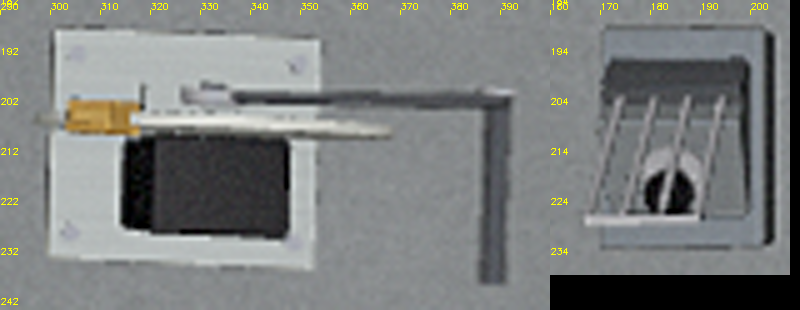

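View pics/B.png

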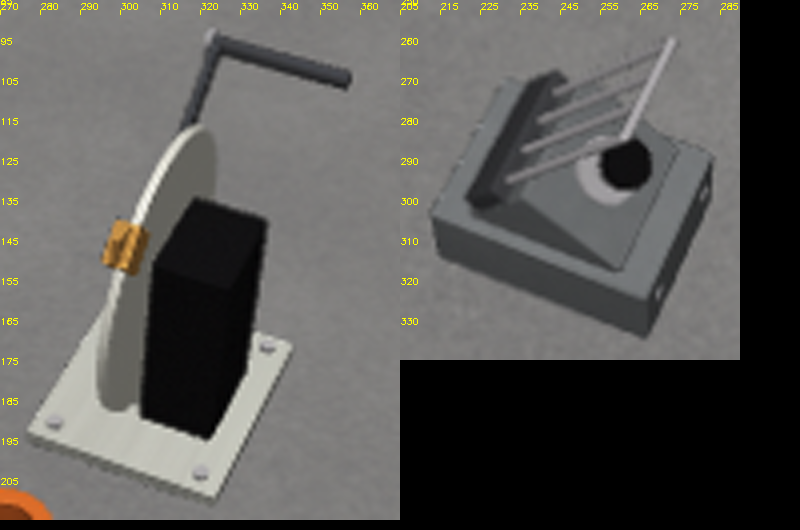

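Run:
```python
from h import *
from scipy.optimize import least_squares
s,t=load('side0'),load('top0')
A=lambda x,y:(290+x/5,182+y/5); A2=lambda x,y:(160+(x-550)/5,184+y/5)
B=lambda x,y:(270+x/4,85+y/4); B2=lambda x,y:(205+(x-400)/4,250+y/4)
g=[(-6,35,147),(-6,-35,147),(-56,-35,147),(-56,35,147)]
gt=[A(150,138),A(288,140),A(288,237),A(155,230)]; gs=[B(152,258),B(195,197),B(268,220),B(232,272)]
bt=[A(55,28),A(320,38),A(313,268),A(50,255)]; bs=[B(100,310),B(292,347),B(215,495),B(27,430)]
def W(p,L): 
    c,s_=np.cos(p[2]),np.sin(p[2]); L=np.array(L,float); return np.c_[p[0]+c*L[:,0]-s_*L[:,1],p[1]+s_*L[:,0]+c*L[:,1],L[:,2]]
# base: top view 4 corners; side: skip first (hidden)
def f(p):
    b=[(p[3]+65,75,12),(p[3]+65,-75,12),(p[3]-65,-75,12),(p[3]-65,75,12)]
    sb=[1,2,3]; bw=W(p,b)
    order=bw[[1,2,3]]
    return np.r_[(proj(t,W(p,g))-gt).ravel(),(proj(s,W(p,g))-gs).ravel(),(proj(t,bw)-bt).ravel(),(proj(s,order)-bs[1:]).ravel()]
r=least_squares(f,[600,-150,0,0],loss='soft_l1'); print('unit',r.x,np.round(r.fun.reshape(-1,2),1).tolist())
p=r.x; R=np.array([[np.cos(p[2]),-np.sin(p[2])],[np.sin(p[2]),np.cos(p[2])]])
loc=lambda P: np.r_[R.T@(P[:2]-p[:2]),P[2]]
for n,a,b in[('pegend',A(493,283),B(345,79)),('pegroot',A(498,97),B(215,43)),('marker',A(105,117),B(126,247))]:
    P,e=tri(t,a,s,b); L=loc(P); print(n,P,e,'loc',L,'ang',np.arctan2(-L[1],L[2]-110),np.hypot(L[1],L[2]-110))
n3=np.r_[R@[1,0],0]
for nm,x0,a,d in[('tip top',0,A(37,119),t),('peg end side',-72,B(346,79),s),('mk side',0,B(125,247),s),('mk bl',0,B(121,250),s)]:
    L=loc(planen(d,a,np.r_[p[:2]+R@[x0,0],0],n3)); print(nm,L,np.arctan2(-L[1],L[2]-110),np.hypot(L[1],L[2]-110))
for a in[A2(600,27),A2(763,27),A2(763,247),A2(600,247)]: print('sw top',plane(t,a,50))
for a in[B2(430,212),B2(645,303),B2(714,155),B2(510,80)]: print('sw side',plane(s,a,50))
print('cap',tri(t,A2(669,192),s,B2(626,163)))
for P in (plane(t,A(0,0),0),): pass
```

```text
unit [ 5.46042831e+02 -1.79323805e+02 -6.18120303e-02 -9.00794078e+00] [[0.3, -1.1], [0.7, -0.1], [-0.1, 0.5], [-1.6, 0.4], [-0.2, 0.8], [-0.2, -1.2], [0.8, -1.1], [-0.3, 3.7], [-0.1, -0.9], [0.4, -0.3], [-0.0, 0.1], [-1.2, -0.0], [-43.9, -16.0], [19.7, -38.5], [46.7, 16.1]]
pegend [ 469.0996314  -298.17336694  195.52751181] 2.8487207576714066 loc [ -69.45460139 -123.37557555  195.52751181] ang 0.9646292100849437 150.12157712543132
pegroot [ 556.4177176  -303.53163868  194.66975781] 0.253353234674605 loc [  18.02772341 -123.32974239  194.66975781] ang 0.9691669069296193 149.59676883285206
marker [ 549.92515393 -117.65646757  177.25668846] 0.9770690536065599 loc [6.55520944e-02 6.17893896e+01 1.77256688e+02] ang -0.7430564566089021 91.33121485066022
tip top [5.35192819e-14 8.70547280e+01 7.43519655e+01] -1.9594568134486658 94.07076071338723
peg end side [ -72.        -107.5720136  206.844376 ] 0.8378294073008824 144.74312168043292
mk side [-3.63271803e-14  6.50256856e+01  1.79925396e+02] -0.7491067949043558 95.48769996847597
mk bl [3.26545797e-14 7.11808786e+01 1.82616668e+02] -0.7754136983296682 101.68528865636988
sw top [601.34908247 253.66774129  50.        ]
sw top [600.1980485  164.34641184  50.        ]
sw top [480.06049447 165.06688907  50.        ]
sw top [481.18934613 253.94467419  50.        ]
sw side [600.15926697 254.00922188  50.        ]
sw side [481.76713856 257.78555911  50.        ]
sw side [480.65048276 168.44818866  50.        ]
sw side [596.45770998 167.62860109  50.        ]
cap (array([511.30536456, 209.5823401 ,  88.01947607]), np.float64(0.689281026235091))
```

The top crop shows the marker block at (311,205), the peg from (389.6,201) to (388.6,238.6), and the grey switch's cap at (184,222). The side crop agrees: block (301,147), peg end (356,105), cap (261,291). So the arm stands at +0.97 and the marker at about −0.75. Next I refine the marker angle and check whether the turn entry also accepts tilts.

```bash
cat >> h.py <<'E'
U=np.array([546.04,-179.32]); YAW=-0.0618
def uw(x,y,z): c,s=np.cos(YAW),np.sin(YAW); return np.array([U[0]+c*x-s*y,U[1]+s*x+c*y,z])
def hand(a,x=-45): return uw(x,-150*np.sin(a),110+150*np.cos(a))
E
python3 - <<'E'
from h import *
s,t=load('side0'),load('top0')
for n,d,(x,y,w,h) in(('top',t,(285,190,50,30)),('side',s,(285,130,30,35))):
    c=cv2.cvtColor(d['color'],cv2.COLOR_RGB2HSV)[y:y+h,x:x+w]
    m=((c[...,0]>8)&(c[...,0]<28)&(c[...,1]>90)).astype(np.uint8)
    k=cv2.moments(m,True); ct=cv2.findContours(m,0,1)[0]; q=max(ct,key=cv2.contourArea)
    print(n,k['m10']/k['m00']+x,k['m01']/k['m00']+y,np.array(cv2.boundingRect(q))+[x,y,0,0])
    for a in(-.65,-.7,-.75,-.8,-.85): print(a,[np.round(proj(d,uw(0,-r*np.sin(a),110+r*np.cos(a)))[0],1).tolist() for r in(80,92,105,120)])
E
python3 -m jog '[[[0,0,0],[0,2,0],1]]'; python3 -m jog '[[[0,0,0],2,1]]'
```

```text
top 310.1195652173913 205.4673913043478 [303 202  15   7]
-0.65 [[316.3, 205.5], [313.7, 205.3], [310.9, 205.0], [307.6, 204.7]]
-0.7 [[314.9, 205.5], [312.1, 205.3], [309.1, 205.0], [305.5, 204.6]]
-0.75 [[313.5, 205.5], [310.6, 205.2], [307.3, 204.9], [303.5, 204.6]]
-0.8 [[312.2, 205.5], [309.1, 205.2], [305.6, 204.9], [301.5, 204.6]]
-0.85 [[311.0, 205.4], [307.7, 205.2], [304.0, 204.9], [299.7, 204.5]]
side 301.0526315789474 146.24561403508773 [295 140  13  14]
-0.65 [[303.9, 144.4], [302.9, 143.2], [301.8, 141.8], [300.5, 140.2]]
-0.7 [[303.3, 146.1], [302.2, 145.1], [301.0, 144.0], [299.6, 142.7]]
-0.75 [[302.8, 147.7], [301.6, 147.0], [300.3, 146.2], [298.7, 145.3]]
-0.8 [[302.2, 149.4], [300.9, 148.9], [299.5, 148.4], [297.9, 147.9]]
-0.85 [[301.7, 151.0], [300.3, 150.9], [298.8, 150.7], [297.1, 150.4]]
time_s: 0.22
ee_pos: [208.2, -535.3, 231.8]
ee_rot: [-179.9, 0.0, 19.1]
force: [-0.1, -0.4, 0.2]
gripper_width: 91.0schema error: expected a number
```

```bash
python3 -m jog '[[[0,0,-1],7.5,1],[[0,0,-0.5],7.5,1],[[0,0,0],7.5,1],[[4,-3.8,0],0,1],[[4,-3.8,0],0,1],[[4,-3.8,0],0,1],[[4,-3.8,0],0,1],[[4,-3.8,0],0,1]]' 20
python3 - <<'E'
from h import *
s=st(); T=hand(.967); R=Rn.from_euler('xyz',s['ee_rot'],degrees=True); print(T,R.inv().apply(T-s['ee_pos']))
E
```

```text
time_s: 1.23
ee_pos: [425.6, -359.4, 245.3]
ee_rot: [-179.8, 0.2, -5.2]
force: [0.2, 0.1, 0.5]
gripper_width: 91.0
1.225 [ 425.6 -359.4  245.3] [-179.8    0.2   -5.2] F [0.2 0.1 0.5] w 91.0124191787839 q [-41.4  16.4  90.6   0.1  73.3  53.8]
[ 493.49982683 -299.78296482  195.16574611] [ 62.3065533  -65.3494951   50.21841536]
```

```bash
python3 -m jog '[[[3.1,-3.2,0],-1.5,1],[[2.6,-2.8,0],0,1],[[0.3,-0.3,0],0,1],[[0,0,2],0,1]]'
python3 - <<'E'
from h import *
s=st(); T=hand(.967); R=Rn.from_euler('xyz',s['ee_rot'],degrees=True); print(T,R.inv().apply(T-s['ee_pos']))
E
```

```text
time_s: 1.72
ee_pos: [495.2, -296.9, 225.5]
ee_rot: [-179.8, 0.0, -3.5]
force: [-0.2, 0.0, 0.2]
gripper_width: 91.3
1.725 [ 495.2 -296.9  225.5] [-179.8    0.    -3.5] F [-0.2  0.   0.2] w 91.25499338417052 q [-32.2  18.9  89.9   0.1  71.3  61.3]
[ 493.49982683 -299.78296482  195.16574611] [-1.47144308  3.08405857 30.35614082]
```

```bash
python3 -m jog '[[[-0.15,0.3,2.9],0,1],[[0,0,0.2],0,1],[[0,0,0],0,0],[[0,0,0],0,0],[[0,0,0],0,0],[[0,0,0],0,0],[[0,0,0],0,0],[[0,0,0],0,0]]' 20
python3 - <<'E'
from h import *
s=st(); grab('side','s1'); print(proj(load('s1'),[hand(.967),s['ee_pos']]))
i=cv2.imread('pics/s1.png')[60:220,240:400]; cv2.imwrite('pics/s1b.png',cv2.resize(i,None,fx=3.6,fy=3.6,interpolation=2))
E
```

```text
time_s: 2.72
ee_pos: [492.3, -302.2, 196.4]
ee_rot: [-180.0, -0.1, -3.8]
force: [0.2, -0.1, 0.5]
gripper_width: 34.0
2.725 [ 492.3 -302.2  196.4] [-1.8e+02 -1.0e-01 -3.8e+00] F [ 0.2 -0.1  0.5] w 34.0067950430909 q [-32.7  20.   92.6   0.   67.3  61.1]
[[347.4755131  102.19986696]
 [348.24254398 101.38028208]]
```

View pics/s1b.png

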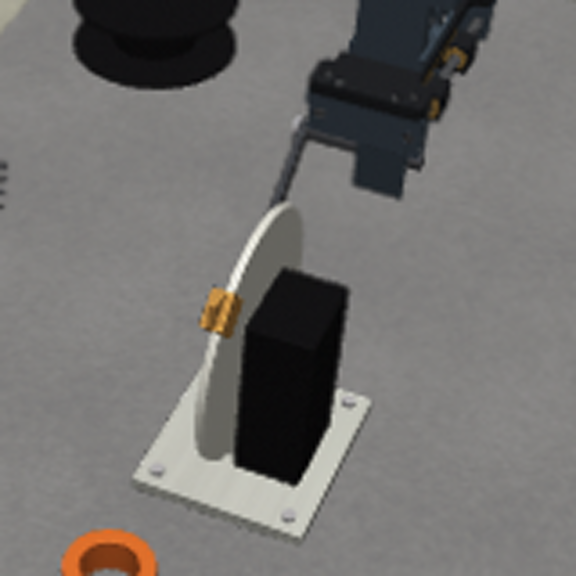

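The fingers (crop (380,170)) straddle the peg near its end and are still closing, so I continue.

```bash
python3 -m jog '[[[0,0,0],0,0],[[0,0,0],0,0],[[0,0,0],0,0],[[0,0,0],0,0],[[0,0,0],0,0]]' 20
python3 - <<'E'
from h import *
s=st()
R=Rn.from_euler('xyz',s['ee_rot'],degrees=True)
p=s['ee_pos']; L=[np.cos(YAW)*(p[0]-U[0])+np.sin(YAW)*(p[1]-U[1]),-np.sin(YAW)*(p[0]-U[0])+np.cos(YAW)*(p[1]-U[1])]
print('ang',np.arctan2(-L[1],p[2]-110),np.hypot(L[1],p[2]-110),L[0])
# plan: rows in unit y,z; tool y=-unit y, tool z=-z
a=np.linspace(.967,-.745,21)
for i in range(20): print(round(a[i+1],3),np.round([(150*np.sin(a[i+1])-150*np.sin(a[i]))/10,-(150*np.cos(a[i+1])-150*np.cos(a[i]))/10],2))
E
```

```text
time_s: 3.4
ee_pos: [492.4, -299.9, 195.7]
ee_rot: [-179.7, -0.0, -3.7]
force: [0.7, 1.0, 0.1]
gripper_width: 11.3
3.4 [ 492.4 -299.9  195.7] [-179.7   -0.    -3.7] F [0.7 1.  0.1] w 11.288855589517192 q [-32.6  20.   92.7   0.3  67.4  61. ]
ang 0.9651332079080901 150.45020782451454 -46.06122214422761
0.881 [-0.77 -1.02]
0.796 [-0.86 -0.95]
0.71 [-0.94 -0.88]
0.625 [-1.01 -0.79]
0.539 [-1.07 -0.71]
0.453 [-1.13 -0.61]
0.368 [-1.18 -0.51]
0.282 [-1.22 -0.41]
0.197 [-1.25 -0.3 ]
0.111 [-1.27 -0.2 ]
0.025 [-1.28 -0.09]
-0.06 [-1.28  0.02]
-0.146 [-1.28  0.13]
-0.231 [-1.26  0.24]
-0.317 [-1.24  0.35]
-0.403 [-1.2   0.45]
-0.488 [-1.16  0.55]
-0.574 [-1.11  0.65]
-0.659 [-1.05  0.74]
-0.745 [-0.98  0.83]
```

```bash
cat > ang.py <<'E'
from h import *
s=st()
p=s['ee_pos']; c,n=np.cos(YAW),np.sin(YAW); x=c*(p[0]-U[0])+n*(p[1]-U[1]); y=-n*(p[0]-U[0])+c*(p[1]-U[1])
a=np.arctan2(-y,p[2]-110); print('ang',a,np.hypot(y,p[2]-110),x)
for k in range(1,8):
    b=a-.0857*k; print(round(b,3),np.round([(x*0-45-x)/10,(150*np.sin(b)+y)/10,-(110+150*np.cos(b)-p[2])/10],2))
E
python3 -m jog '[[[0,-0.8,-1.0],0,0],[[0,-0.9,-0.95],0,0],[[0,-0.95,-0.9],0,0],[[0,-1,-0.8],0,0],[[0,-1.1,-0.7],0,0]]' 25; python3 ang.py
```

```text
time_s: 4.03
ee_pos: [495.0, -252.9, 241.2]
ee_rot: [179.9, 0.1, -3.7]
force: [-0.2, -4.2, -3.6]
gripper_width: 11.1
4.025 [ 495.  -252.9  241.2] [ 1.799e+02  1.000e-01 -3.700e+00] F [-0.2 -4.2 -3.6] w 11.125122062472638 q [-28.2  16.3  91.3  -0.1  72.4  65.6]
ang 0.528313992706099 151.87950295707813 -46.36754752203859
0.443 [ 0.14 -1.23 -0.44]
0.357 [ 0.14 -2.42 -0.94]
0.271 [ 0.14 -3.64 -1.33]
0.186 [ 0.14 -4.89 -1.63]
0.1 [ 0.14 -6.16 -1.81]
0.014 [ 0.14 -7.44 -1.88]
-0.072 [ 0.14 -8.73 -1.84]
```

```bash
python3 -m jog '[[[0.1,-1.2,-0.5],0,0],[[0,-1.2,-0.5],0,0],[[0,-1.2,-0.4],0,0],[[0,-1.25,-0.3],0,0],[[0,-1.3,-0.2],0,0],[[0,-1.3,-0.05],0,0],[[0,-1.3,0.05],0,0]]'; python3 ang.py
```

```text
time_s: 4.9
ee_pos: [500.1, -161.5, 264.3]
ee_rot: [179.5, 0.1, -3.7]
force: [-0.8, -4.2, -2.7]
gripper_width: 11.3
4.9 [ 500.1 -161.5  264.3] [ 1.795e+02  1.000e-01 -3.700e+00] F [-0.8 -4.2 -2.7] w 11.311381964415853 q [-18.9  12.7  92.9  -0.5  74.4  75. ]
ang -0.09679454871975206 155.01918370420478 -46.92156717194317
-0.182 [ 0.19 -1.22  0.68]
-0.268 [ 0.19 -2.48  0.97]
-0.354 [ 0.19 -3.7   1.36]
-0.44 [ 0.19 -4.89  1.86]
-0.525 [ 0.19 -6.02  2.45]
-0.611 [ 0.19 -7.11  3.14]
-0.697 [ 0.19 -8.13  3.92]
```

```bash
python3 -m jog '[[[0.1,-1.25,0.55],0,0],[[0.1,-1.25,0.4],0,0],[[0,-1.2,0.45],0,0],[[0,-1.2,0.5],0,0],[[0,-1.1,0.6],0,0],[[0,-0.9,0.6],0,0]]'; python3 ang.py
```

```text
time_s: 5.65
ee_pos: [504.5, -86.2, 235.6]
ee_rot: [179.6, 0.2, -3.6]
force: [-1.3, -5.2, 1.1]
gripper_width: 11.5
5.65 [504.5 -86.2 235.6] [179.6   0.2  -3.6] F [-1.3 -5.2  1.1] w 11.473349633638291 q [-10.7  12.6  97.3  -0.4  70.2  83. ]
ang -0.6238600344507753 154.69193194674818 -47.17972277683796
-0.71 [ 0.22 -0.74  1.18]
-0.795 [ 0.22 -1.67  2.05]
-0.881 [ 0.22 -2.53  3.01]
-0.967 [ 0.22 -3.31  4.03]
-1.052 [ 0.22 -3.99  5.12]
-1.138 [ 0.22 -4.58  6.26]
-1.224 [ 0.22 -5.07  7.45]
```

```bash
python3 -m jog '[[[0.1,-0.7,0.7],0,0],[[0.1,-0.4,0.5],0,0],[[0,0,0],0,0],[[0,0,0],0,0]]'; python3 ang.py | head -2
python3 - <<'E'
from h import *
s,t=grab('side','s2'),grab('top','t2')
o=[]
for d,(x,y) in((s,(260,90)),(t,(280,180))):
    i=d['color'][y:y+100,x:x+100,::-1]; o.append(cv2.resize(i,None,fx=4,fy=4,interpolation=2))
cv2.imwrite('pics/c2.png',np.hstack(o))
E
```

```text
time_s: 6.15
ee_pos: [505.5, -71.6, 222.0]
ee_rot: [179.9, 0.5, -3.6]
force: [-1.9, -1.8, 4.2]
gripper_width: 11.3
6.15 [505.5 -71.6 222. ] [179.9   0.5  -3.6] F [-1.9 -1.8  4.2] w 11.309673916661476 q [-9.3 13.2 98.5 -0.1 68.7 84.4]
ang -0.7532731703471469 153.48773273711797 -47.1001462458141
```

View pics/c2.png

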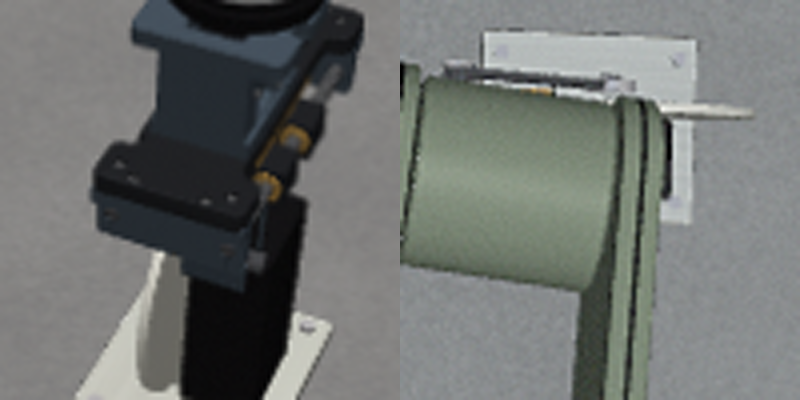

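The gripper hides the arm in both views (I only see its bar at (540,75) of the top half). I correct slightly, release, back off and look again.

```bash
python3 -m jog '[[[0,0.35,-0.3],0,0],[[0,0,0],0,0],[[0,0,0],0,0]]'; python3 ang.py | head -2; python3 -m jog '[[[0,0,0],0,1],[[0,0,0],0,1],[[0,0,0],0,1],[[0,0,0],0,1],[[0,0,-4],0,1],[[0,0,-5],0,1],[[-6,0,-4],0,1],[[-6,0,-0],0,1],[[-6,0,0],0,1],[[-3,0,0],0,1]]'
python3 - <<'E'
from h import *
s,t=grab('side','s3'),grab('top','t3')
o=[]
for d,(x,y) in((s,(260,90)),(t,(280,180))):
    i=d['color'][y:y+100,x:x+100,::-1]; o.append(cv2.resize(i,None,fx=4,fy=4,interpolation=2))
cv2.imwrite('pics/c3.png',np.hstack(o))
E
```

```text
time_s: 6.62
ee_pos: [505.3, -74.4, 224.7]
ee_rot: [-179.9, 0.5, -3.7]
force: [-1.3, 0.2, -0.4]
gripper_width: 11.5
6.625 [505.3 -74.4 224.7] [-179.9    0.5   -3.7] F [-1.3  0.2 -0.4] w 11.46915321851644 q [-9.7 13.1 98.2  0.1 69.2 84. ]
ang -0.7281826787893872 153.6128024467873 -47.12208971923707
time_s: 7.88
ee_pos: [303.2, -61.4, 354.1]
ee_rot: [-179.9, 0.3, -3.8]
force: [-0.2, -0.2, 0.4]
gripper_width: 91.0
```

View pics/c3.png

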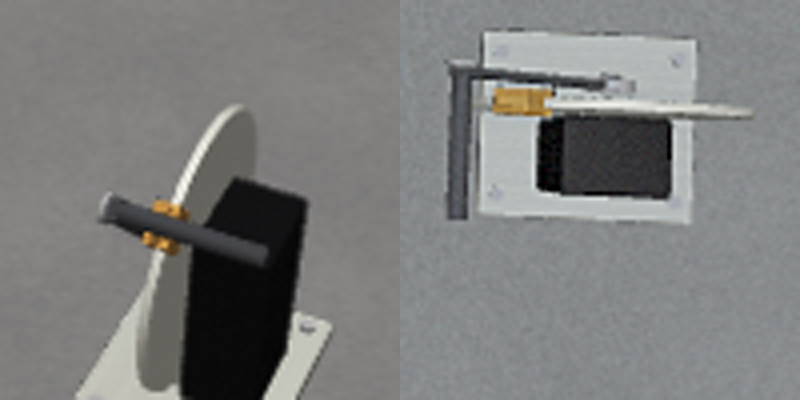

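The arm now stands with the peg across the marker block: side crop peg from (118,212) to (267,256), top crop from (460,67) to (457,218). I triangulate it against the marker.

Run:
```python
from h import *
s,t=load('s3'),load('t3')
def loc(P): c,n=np.cos(YAW),np.sin(YAW); q=P[:2]-U; return np.r_[c*q[0]+n*q[1],-n*q[0]+c*q[1],P[2]]
S=lambda x,y:(260+x/4,90+y/4); T=lambda x,y:(280+(x-400)/4,180+y/4)
for a,b in((T(457,216),S(267,254)),(T(460,70),S(118,211))):
    P,e=tri(t,a,s,b); L=loc(P); print(L,e,np.arctan2(-L[1],L[2]-110),np.hypot(L[1],L[2]-110))
for a in(-.68,-.7,-.72,-.74,-.76): print(a,[np.round([ (q-[280,180])*4+[400,0] for q in proj(t,[hand(a,-72),hand(a,10)])],0).tolist(),np.round([(q-[260,90])*4 for q in proj(s,[hand(a,-72),hand(a,10)])],0).tolist()])
st()
```

```text
[-71.06133732 101.99749903 218.67790087] 0.953707489710953 -0.7536993311092548 149.04487896237504
[ 14.24487805 103.84679289 217.23471103] 1.8238738207659173 -0.7693492571502077 149.27638675962308
-0.68 [[[471.0, 220.0], [478.0, 79.0]], [[274.0, 234.0], [131.0, 190.0]]]
-0.7 [[[467.0, 219.0], [473.0, 79.0]], [[272.0, 240.0], [129.0, 195.0]]]
-0.72 [[[463.0, 219.0], [469.0, 79.0]], [[271.0, 245.0], [128.0, 200.0]]]
-0.74 [[[459.0, 219.0], [465.0, 79.0]], [[269.0, 251.0], [126.0, 205.0]]]
-0.76 [[[455.0, 218.0], [461.0, 79.0]], [[267.0, 256.0], [124.0, 211.0]]]
7.975 [303.2 -61.4 354.3] [-179.9    0.3   -3.8] F [ 1.  -0.3 -0.2] w 91.34766586823118 q [-13.6 -10.1 103.8   0.   86.6  80.2]
```

The arm stands at about −0.757 and the marker at about −0.745 to −0.75, well within tolerance. For the switch the tool must tilt 37°, and the jog has no tilt. A pose out of reach is only approached, so stretching straight ahead (y≈0, high) may tip the tool forward. I try that, clear of everything.

```bash
python3 -m jog '[[[0,-5.5,0],-3.8,0],[[5,-0.6,0],0,0],[[6,0,0],0,0],[[6,0,0],0,0],[[6,0,0],0,0],[[6,0,0],0,0],[[6,0,0],0,0],[[6,0,0],0,0]]'; python3 -c "
from h import *
st()"
```

```text
time_s: 8.98
ee_pos: [732.9, 2.7, 353.9]
ee_rot: [-179.8, -0.4, 0.0]
force: [1.4, -0.4, -0.1]
gripper_width: 14.1
8.975 [732.9   2.7 353.9] [-179.8   -0.4    0. ] F [ 1.4 -0.4 -0.1] w 14.139966459158686 q [-0.8 32.  50.6  0.2 97.  89.2]
```

```bash
python3 -m jog '[[[6,0,0],0,0],[[6,0,0],0,0],[[6,0,0],0,0],[[6,0,0],0,0]]'; python3 -c "
from h import *
st()"
```

```text
time_s: 9.48
ee_pos: [895.3, 3.9, 302.7]
ee_rot: [-179.8, -3.1, 0.1]
force: [0.3, -0.1, 0.2]
gripper_width: 0.6
9.475 [895.3   3.9 302.7] [-1.798e+02 -3.100e+00  1.000e-01] F [ 0.3 -0.1  0.2] w 0.5762120055772679 q [ -0.6  54.8  12.6   0.3 109.5  89.5]
```

It works: the pitch has begun to move (−3.1°, target −37.2°). I keep pushing outward.

```bash
python3 -m jog '[[[6,0,0],0,0],[[6,0,0],0,0],[[6,0,0],0,0],[[6,0,0],0,0]]'; python3 -c "
from h import *
st()"
```

```text
time_s: 9.98
ee_pos: [978.0, 5.1, 234.9]
ee_rot: [-179.7, -11.5, 0.0]
force: [-0.1, 0.2, -0.4]
gripper_width: 0.5
9.975 [978.    5.1 234.9] [-179.7  -11.5    0. ] F [-0.1  0.2 -0.4] w 0.4932838332137174 q [-0.5 59.6 12.3  0.4 96.6 89.5]
```

```bash
python3 -m jog '[[[4,0,-4],0,0],[[4,0,-4],0,0],[[4,0,-4],0,0],[[4,0,-4],0,0]]'; python3 -c "
from h import *
st()"
```

```text
time_s: 10.48
ee_pos: [959.0, 4.4, 359.5]
ee_rot: [-179.6, -19.1, 0.0]
force: [-0.0, -0.9, 0.1]
gripper_width: 0.5
10.475 [959.    4.4 359.5] [-179.6  -19.1    0. ] F [-0.  -0.9  0.1] w 0.4859086406328087 q [-0.6 52.3 12.3  0.6 96.4 89.5]
```

```bash
python3 -m jog '[[[6,0,0],0,0],[[6,0,0],0,0],[[6,0,0],0,0],[[6,0,0],0,0]]'; python3 -c "
from h import *
st()"
```

```text
time_s: 10.98
ee_pos: [1015.8, 3.8, 382.6]
ee_rot: [-179.6, -30.1, -0.1]
force: [0.5, -0.5, -0.6]
gripper_width: 0.5
10.975 [1015.8    3.8  382.6] [-1.796e+02 -3.010e+01 -1.000e-01] F [ 0.5 -0.5 -0.6] w 0.4807604685885131 q [-0.7 52.4 12.3  0.7 85.2 89.4]
```

```bash
python3 -m jog '[[[6,0,0],0,0],[[6,0,0],0,0],[[4,0,0],0,0]]'; python3 -c "
from h import *
st()"
```

```text
time_s: 11.35
ee_pos: [1041.9, 3.2, 416.4]
ee_rot: [-179.6, -37.3, -0.1]
force: [0.2, 0.8, 0.1]
gripper_width: 0.2
11.35 [1041.9    3.2  416.4] [-1.796e+02 -3.730e+01 -1.000e-01] F [0.2 0.8 0.1] w 0.18205601411875288 q [-0.7 51.7 12.3  0.8 78.7 89.4]
```

Pitch is −37.3°. I retract in-reach holding this tilt, shift left, and measure the cap precisely.

```bash
python3 -m jog '[[[-4.8,0,-3.6],0,0],[[-4.8,0,-3.6],0,0],[[-4.8,0,-3.6],0,0],[[-4.8,0,-3.6],0,0],[[-4.5,-2,-3.3],0,0],[[-3.2,-4,-2.4],0,0],[[-2.4,-5,-1.8],0,0],[[-2.4,-5,-1.8],0,0]]'
python3 - <<'E'
from h import *
from scipy.optimize import least_squares
sv=st()
s,t=load('side0'),load('top0')
n=np.array([-.605,0,.796]);u=np.array([.796,0,.605]);v=np.array([0,1,0.])
th=np.linspace(0,2*np.pi,60)
def face(c): return np.array([c+13*(np.cos(a)*u+np.sin(a)*v) for a in th])
B={}
for k,d,(x,y,w,h) in(('t',t,(174,210,20,22)),('s',s,(252,280,20,22))):
    g=d['color'][y:y+h,x:x+w].max(2); m=(g<45).astype(np.uint8)
    m=cv2.morphologyEx(m,cv2.MORPH_CLOSE,np.ones((3,3),np.uint8)); m=cv2.copyMakeBorder(m,0,0,0,0,0)
    nl,l,stt,_=cv2.connectedComponentsWithStats(m); i=1+stt[1:,4].argmax(); b=stt[i]; B[k]=(x+b[0]-.5,y+b[1]-.5,x+b[0]+b[2]-.5,y+b[1]+b[3]-.5); print(k,B[k])
# top: left,right,bottom (front) extremes; side: right, (bottom) extremes
for c0 in([505,209.5,93],[508,209.5,93],[511,209.5,93]):
    for k,d in(('t',t),('s',s)): q=proj(d,face(np.array(c0))); print(c0,k,np.round(np.r_[q.min(0),q.max(0)],1))
E
```

```text
time_s: 12.35
ee_pos: [666.6, 161.1, 429.6]
ee_rot: [-179.2, -39.2, -0.8]
force: [0.1, 1.4, 0.2]
gripper_width: 0.2
12.35 [666.6 161.1 429.6] [-179.2  -39.2   -0.8] F [0.1 1.4 0.2] w 0.24683664529855895 q [ 17.6   7.6  86.1 -14.2  49.3 113.7]
t (np.float64(178.5), np.float64(218.5), np.float64(188.5), np.float64(226.5))
s (np.float64(254.5), np.float64(284.5), np.float64(267.5), np.float64(296.5))
[505, 209.5, 93] t [178.5 220.8 188.4 228.6]
[505, 209.5, 93] s [259.  283.9 270.2 297.2]
[508, 209.5, 93] t [178.5 219.6 188.4 227.4]
[508, 209.5, 93] s [257.6 283.4 268.8 296.7]
[511, 209.5, 93] t [178.5 218.5 188.4 226.3]
[511, 209.5, 93] s [256.2 282.9 267.4 296.2]
```

```bash
cat > w.py <<'E'
from h import *
import sys
s=st(); C=np.array([510.7,209.7,93]); R=Rn.from_euler('xyz',s['ee_rot'],degrees=True).as_matrix()
off=float(sys.argv[1]); W=C-R[:,2]*(19+off)-6*R[:,0]
print('W',W,'tool delta cm',np.round(R.T@(W-s['ee_pos'])/10,2),'tip',s['ee_pos']+19*R[:,2],'z',R[:,2])
E
python3 w.py 80
```

```text
12.35 [666.6 161.1 429.6] [-179.2  -39.2   -0.8] F [0.1 1.4 0.2] w 0.24683664529855895 q [ 17.6   7.6  86.1 -14.2  49.3 113.7]
W [443.4815239  209.29444592 165.92812898] tool delta cm [-34.    -4.43   6.36] tip [678.57172484 161.20930471 414.88060883] z [ 0.63200816  0.00473166 -0.77494729]
```

```bash
python3 -m jog '[[[-5.5,-1.5,0],0,0],[[-5.5,-1.5,0],0,0],[[-5.5,-1,0],0,0],[[-5.5,0,0],0,0],[[-5.5,0,0],0,0],[[-4,0,0],0,0]]'; python3 w.py 80
```

```text
time_s: 13.1
ee_pos: [431.4, 186.9, 260.8]
ee_rot: [-176.9, -38.6, 0.6]
force: [0.4, -0.0, -0.3]
gripper_width: 0.6
13.1 [431.4 186.9 260.8] [-176.9  -38.6    0.6] F [ 0.4 -0.  -0.3] w 0.6025076965624432 q [ 33.3  -6.5 124.9 -34.3  30.9 146.5]
W [444.45684858 203.60500646 166.56423006] tool delta cm [-4.84 -1.21  8.27] tip [443.21391476 188.04500455 245.99028908] z [ 0.62173205  0.06103961 -0.78084789]
```

Joint 6 has reached its range limit, so I take the equivalent grasp half a turn about the tool axis (negative direction) here in free space.

```bash
python3 -m jog '[[[0,0,-1],-10.6,0],[[0,0,-1],-10.6,0],[[0,0,0],-10.6,0],[[0,0,0],-10.6,0],[[0,0,0],-10.6,0],[[0,0,0],-10.6,0],[[0,0,0],-10.6,0],[[0,0,0],-10.6,0],[[0,0,0],-10.6,0]]'; python3 -m jog '[[[0,0,0],-10.6,0],[[0,0,0],-10.6,0],[[0,0,0],-10.6,0],[[0,0,0],-10.6,0],[[0,0,0],-10.6,0],[[0,0,0],-10.6,0],[[0,0,0],-10.6,0],[[0,0,0],-10.6,0]]';sed -i 's/-6\*R\[:,0\]/-6*np.sign(R[0,0])*R[:,0]/' w.py; python3 w.py 80
```

```text
time_s: 14.22
ee_pos: [418.2, 186.0, 297.4]
ee_rot: [139.3, 1.2, 98.4]
force: [-0.1, 0.1, 0.4]
gripper_width: 0.3
time_s: 15.22
ee_pos: [419.6, 187.0, 317.7]
ee_rot: [177.0, 42.7, -176.1]
force: [0.7, -0.3, -1.2]
gripper_width: -0.1
15.225 [419.6 187.  317.7] [ 177.    42.7 -176.1] F [ 0.7 -0.3 -1.2] w -0.05838610552696196 q [ 34.5 -12.  122.4 -32.3  34.2 -39.3]
W [439.74854799 199.75735074 161.58596929] tool delta cm [ 9.04  0.47 12.94] tip [432.33679464 188.83675774 303.75256976] z [ 0.67224578  0.09741539 -0.7338909 ]
```

```bash
sed -i 's/-6\*np/-2*np/' w.py; python3 -m jog '[[[4.3,0.2,3],0,0],[[4.3,0.2,3],0,0],[[0,0,3],0,0],[[0,0,2],0,0],[[0,0,0],0,0]]'; python3 w.py 80
```

```text
time_s: 15.85
ee_pos: [437.5, 199.5, 199.3]
ee_rot: [176.1, 44.1, -176.8]
force: [-0.1, 0.5, -0.1]
gripper_width: 0.4
15.85 [437.5 199.5 199.3] [ 176.1   44.1 -176.8] F [-0.1  0.5 -0.1] w 0.37346135262579255 q [ 34.7  -1.  134.6 -74.1  18.4   6.4]
W [441.05321335 199.0125488  162.57085234] tool delta cm [ 2.3  -0.27  2.88] tip [450.56563344 201.54548891 185.69659914] z [ 0.68901146  0.10713807 -0.71678772]
```

Joint 4 is close to its −77° limit here, with the wrist near singular. I fit simple kinematics to the logged poses to plan a feasible press orientation.

```bash
cat > kin.py <<'E'
from h import *
from scipy.optimize import least_squares
D=[([208.2,-535.5,232.1],[-179.9,0,21.2],[-69.9,18.4,89.7,0,72,-1.1]),([425.6,-359.4,245.3],[-179.8,.2,-5.2],[-41.4,16.4,90.6,.1,73.3,53.8]),
([495,-252.9,241.2],[179.9,.1,-3.7],[-28.2,16.3,91.3,-.1,72.4,65.6]),([303.2,-61.4,354.3],[-179.9,.3,-3.8],[-13.6,-10.1,103.8,0,86.6,80.2]),
([732.9,2.7,353.9],[-179.8,-.4,0],[-.8,32,50.6,.2,97,89.2]),([895.3,3.9,302.7],[-179.8,-3.1,.1],[-.6,54.8,12.6,.3,109.5,89.5]),
([1015.8,3.8,382.6],[-179.6,-30.1,-.1],[-.7,52.4,12.3,.7,85.2,89.4]),([666.6,161.1,429.6],[-179.2,-39.2,-.8],[17.6,7.6,86.1,-14.2,49.3,113.7]),
([431.4,186.9,260.8],[-176.9,-38.6,.6],[33.3,-6.5,124.9,-34.3,30.9,146.5]),([419.6,187,317.7],[177,42.7,-176.1],[34.5,-12,122.4,-32.3,34.2,-39.3]),
([437.5,199.5,199.3],[176.1,44.1,-176.8],[34.7,-1,134.6,-74.1,18.4,6.4])]
def fk(q,g):
    h,a1,L2,a3,L4,d,s6,o6,s4=g[:9]; r=np.radians(q)
    R1=Rn.from_euler('z',r[0]); R2=R1*Rn.from_euler('y',r[1]); R3=R2*Rn.from_euler('y',r[2])
    R5=R3*Rn.from_euler('z',np.sign(s4)*r[3])*Rn.from_euler('y',r[4]); R6=R5*Rn.from_euler('z',s6*r[5]+o6)
    p=np.array([0,0,h])+R1.apply([a1,0,0])+R2.apply([0,0,L2])+R3.apply([a3,0,L4])+R5.apply([0,0,d]); return p,R6
def fit():
    best=None
    for s4 in(1,-1):
        def f(g):
            g=np.r_[g[:6],1,g[6],s4]; o=[]
            for p,e,q in D:
                P,R=fk(q,g); o+=list((P-p)/10)+list((R.inv()*Rn.from_euler('xyz',e,degrees=True)).as_rotvec()*20)
            return np.array(o)
        for o in(0,-1.6,1.6,3.1):
            r=least_squares(f,[300,50,400,50,400,200,o]); 
            if best is None or r.cost<best[0]: best=(r.cost,np.r_[r.x[:6],1,r.x[6],s4],abs(r.fun).max())
    return best
if __name__=='__main__':
    b=fit(); print(b); np.save('g.npy',b[1])
    g=b[1]; lo=np.array([-177.97,-48.28,12.27,-77.06,2.81,-146.56]);hi=np.array([177.97,115.42,149.76,257.06,150.46,146.56])
    C=np.array([510.7,209.7,93])
    for tilt in(30,33,37,40,44):
      for az in(0,5,10,20,30):
        t,a=np.radians([tilt,az]); z=np.array([np.sin(t)*np.cos(a),np.sin(t)*np.sin(a),-np.cos(t)]); res=[]
        for off in(80,0,-10):
            tp=C-z*(19+off)
            def f(q): P,R=fk(np.r_[q,0],g); return np.r_[(P-tp),100*(R.apply([0,0,1])-z)]
            bb=None
            for q0 in([34,0,130,-40,30],[34,0,130,-70,20],[30,10,120,240,20],[30,10,120,0,50]):
                r=least_squares(f,q0,bounds=(lo[:5],hi[:5])); 
                if bb is None or r.cost<bb.cost-1e-3: bb=r
            res.append((round(bb.cost,1),np.round(bb.x).astype(int).tolist()))
        print(tilt,az,res)
E
python3 kin.py
```

```text
(np.float64(6.70458601780997), array([135.89046   ,   7.66102668, 587.60164389,  26.73246549,
       413.02064274, 306.55040463,   1.        ,   1.57091568,
         1.        ]), np.float64(1.2429074081070006))
30 0 [(np.float64(0.0), [34, 6, 123, -34, 31]), (np.float64(0.0), [31, 15, 124, -47, 21]), (np.float64(0.0), [31, 16, 125, -49, 20])]
30 5 [(np.float64(0.0), [32, 5, 124, -29, 27]), (np.float64(0.0), [29, 14, 125, -43, 17]), (np.float64(0.0), [29, 15, 125, -46, 16])]
30 10 [(np.float64(0.0), [29, 4, 124, -23, 25]), (np.float64(0.0), [27, 14, 126, -37, 14]), (np.float64(0.0), [27, 15, 126, -40, 13])]
30 20 [(np.float64(0.0), [24, 3, 125, -5, 22]), (np.float64(0.0), [23, 13, 126, -9, 10]), (np.float64(0.0), [23, 15, 126, -10, 9])]
30 30 [(np.float64(0.0), [18, 4, 125, 16, 23]), (np.float64(0.0), [19, 13, 126, 27, 12]), (np.float64(0.0), [19, 15, 126, 30, 11])]
33 0 [(np.float64(0.0), [36, 5, 125, -42, 28]), (np.float64(0.0), [32, 15, 127, -60, 20]), (np.float64(0.0), [32, 16, 127, -63, 19])]
33 5 [(np.float64(0.0), [33, 4, 126, -38, 25]), (np.float64(0.0), [30, 14, 127, -60, 16
[... 1752 characters left out ...]
), [18, 15, 134, 137, 11])]
44 0 [(np.float64(3.5), [42, 6, 133, -77, 28]), (np.float64(0.0), [36, 16, 134, 252, 26]), (np.float64(0.0), [36, 18, 134, 249, 26])]
44 5 [(np.float64(10.5), [38, 4, 134, -77, 22]), (np.float64(0.0), [34, 16, 135, 241, 22]), (np.float64(0.0), [33, 17, 135, 238, 23])]
44 10 [(np.float64(1.2), [34, 4, 138, 257, 17]), (np.float64(0.0), [31, 15, 136, 227, 20]), (np.float64(0.0), [30, 17, 136, 224, 20])]
44 20 [(np.float64(0.0), [25, 2, 139, 213, 6]), (np.float64(0.0), [24, 15, 137, 190, 16]), (np.float64(0.0), [24, 16, 137, 189, 17])]
44 30 [(np.float64(0.0), [14, 3, 138, 110, 11]), (np.float64(0.0), [17, 15, 137, 149, 18]), (np.float64(0.0), [17, 16, 137, 151, 18])]
```

```bash
python3 -m jog '[[[1.2,0,1],0,0],[[1.1,0,1],0,0],[[0,0,0],0,0]]'; python3 w.py 80
```

```text
time_s: 16.23
ee_pos: [435.1, 202.8, 188.7]
ee_rot: [175.9, 43.4, -177.0]
force: [0.2, 0.0, -0.1]
gripper_width: 0.4
16.225 [435.1 202.8 188.7] [ 175.9   43.4 -177. ] F [ 0.2  0.  -0.1] w 0.3934315008142972 q [ 3.520e+01  1.000e-01  1.351e+02 -7.680e+01  1.830e+01  1.010e+01]
W [441.87594773 199.05026927 163.39057511] tool delta cm [ 1.26 -0.57  2.25] tip [448.01955316 204.82271812 174.89712336] z [ 0.68053143  0.10680207 -0.7248933 ]
```

```bash
python3 -m jog '[[[2.5,0,2.5],0,0],[[2.5,0,2.5],0,0]]'; python3 w.py 80
```

```text
time_s: 16.48
ee_pos: [431.5, 210.9, 159.1]
ee_rot: [176.7, 40.2, -176.8]
force: [0.4, 1.0, 0.0]
gripper_width: 0.5
16.475 [431.5 210.9 159.1] [ 176.7   40.2 -176.8] F [0.4 1.  0. ] w 0.5111759848565423 q [ 36.1   3.5 135.4 -77.   18.1  12.2]
W [445.73935897 200.32838629 167.14369813] tool delta cm [-1.57 -1.15  0.2 ] tip [443.6349328  212.67740754 144.59040214] z [ 0.64077169  0.0938136  -0.76197812]
```

Pressing against the joint limit reduces the tilt (now 40°). I continue down in the free space ahead of the switch.

```bash
python3 -m jog '[[[2.5,0,2.5],0,0],[[2.5,0,2.5],0,0]]'; python3 w.py 80
```

```text
time_s: 16.73
ee_pos: [424.6, 220.1, 126.5]
ee_rot: [177.7, 36.8, -176.6]
force: [1.3, -0.0, 0.3]
gripper_width: 0.7
16.725 [424.6 220.1 126.5] [ 177.7   36.8 -176.6] F [ 1.3 -0.   0.3] w 0.6773310445813726 q [ 37.6   7.3 135.6 -77.   18.2  14.5]
W [450.13205564 202.17223208 170.97343667] tool delta cm [-4.62 -1.86 -2.17] tip [435.91809216 221.539582   111.26006054] z [ 0.59565693  0.07508218 -0.79972214]
```

```bash
python3 -m jog '[[[2.5,0,2.5],0,0],[[2.5,0,2.5],0,0]]'; python3 w.py 80
```

```text
time_s: 16.98
ee_pos: [414.7, 230.7, 93.6]
ee_rot: [178.9, 33.5, -176.5]
force: [-0.1, -0.4, -0.1]
gripper_width: 0.5
16.975 [414.7 230.7  93.6] [ 178.9   33.5 -176.5] F [-0.1 -0.4 -0.1] w 0.48823057902810185 q [ 39.6  11.2 135.7 -77.   18.5  17.4]
W [454.59927214 204.36172067 174.4199675 ] tool delta cm [-7.65 -2.78 -4.69] tip [425.19095365 231.66397176  77.74028338] z [ 0.5498632   0.05288189 -0.83357901]
```

```bash
sed -i 's/-2\*np/-10*np/' w.py; python3 -m jog '[[[-1,-0.5,-4],0,0],[[-3,-1.2,-1],0,0],[[-2.8,-1,0],0,0],[[0,0,0],0,0]]'; python3 w.py 60
```

```text
time_s: 17.48
ee_pos: [448.7, 206.6, 161.8]
ee_rot: [179.4, 33.1, -176.1]
force: [-0.6, 0.4, -1.0]
gripper_width: 0.0
17.475 [448.7 206.6 161.8] [ 179.4   33.1 -176.1] F [-0.6  0.4 -1. ] w 0.042625976069920385 q [ 32.8   4.7 128.3 -42.1  22.4 -25.3]
W [459.35092195 205.43822658 153.7133385 ] tool delta cm [-0.44 -0.2   1.25] tip [459.08054614 207.50121218 145.84438745] z [ 0.54419233  0.04679406 -0.83765447]
```

```bash
python3 -m jog '[[[-0.4,-0.2,1.2],0,0],[[0,0,2],0,0],[[0,0,1.8],0,0],[[0,0,0],0,0]]'; python3 w.py 15
python3 - <<'E'
from h import *
s,t=grab('side','s4'),grab('top','t4')
o=[]
for d,(x,y) in((s,(195,220)),(t,(140,160))):
    i=d['color'][y:y+120,x:x+100,::-1]; o.append(cv2.resize(i,None,fx=4,fy=4,interpolation=2))
cv2.imwrite('pics/c4.png',np.hstack(o))
E
```

```text
time_s: 17.98
ee_pos: [476.4, 207.3, 114.6]
ee_rot: [179.7, 32.5, -175.9]
force: [0.3, 0.0, 0.2]
gripper_width: 0.4
17.975 [476.4 207.3 114.6] [ 179.7   32.5 -175.9] F [0.3 0.  0.2] w 0.4036124348846805 q [ 30.4  11.5 129.2 -55.7  16.3 -12.9]
W [484.06957355 207.56990687 116.28697255] tool delta cm [-0.73 -0.03  0.27] tip [486.61701453 208.10156733  98.61946426] z [ 0.53592722  0.04473698 -0.84307806]
```

View pics/c4.png

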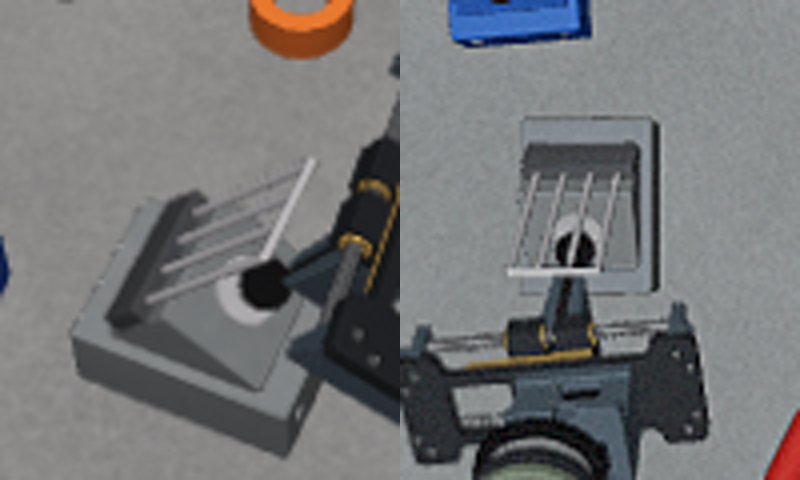

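The side view shows the fingertips at (290,272) just in front of the black cap at (265,285), under the hood. The top view shows them centred on the cap at (573,250), with the body clear of the hood. Closing in and pressing.

```bash
python3 -m jog '[[[-0.7,0,0],0,0],[[0,0,0.8],0,0],[[0,0,0.6],0,0],[[0,0,0],0,0]]'; python3 w.py 0
```

```text
time_s: 18.58
ee_pos: [489.0, 209.4, 109.4]
ee_rot: [179.5, 32.8, -175.9]
force: [-0.1, -0.5, -0.5]
gripper_width: 0.3
18.575 [489.  209.4 109.4] [ 179.5   32.8 -175.9] F [-0.1 -0.5 -0.5] w 0.3286758760183512 q [ 29.6  12.9 128.5 -58.   15.4 -11.2]
W [492.07194637 208.18343746 103.56861656] tool delta cm [ 0.06 -0.15  0.65] tip [499.20733846 210.35042161  93.4015332 ] z [ 0.53893355  0.04792484 -0.84098385]
```

```bash
python3 -m jog '[[[0,0,0.7],0,0],[[0,0,0.3],0,0]]'; python3 w.py 0;python3 -m jog '[[[-0.05,0,0.5],0,0],[[0,0,0.3],0,0]]'; python3 w.py 0
```

```text
time_s: 18.82
ee_pos: [494.2, 210.0, 102.4]
ee_rot: [179.5, 32.9, -175.9]
force: [-2.4, -1.5, 4.0]
gripper_width: 0.6
18.825 [494.2 210.  102.4] [ 179.5   32.9 -175.9] F [-2.4 -1.5  4. ] w 0.5577946893320768 q [ 29.3  14.  128.5 -62.1  14.6  -7.2]
W [492.04821287 208.17765172 103.52583928] tool delta cm [ 0.13 -0.17 -0.22] tip [504.48590371 210.94906988  86.42103683] z [ 0.54082463  0.04838479 -0.8397426 ]
time_s: 19.08
ee_pos: [498.4, 210.0, 96.8]
ee_rot: [179.5, 33.0, -175.9]
force: [-22.7, -3.7, 28.2]
gripper_width: 0.6
19.075 [498.4 210.   96.8] [ 179.5   33.  -175.9] F [-22.7  -3.7  28.2] w 0.6391395903123924 q [ 29.1  14.9 128.5 -65.5  14.1  -3.9]
W [492.03219544 208.19014958 103.49921066] tool delta cm [ 0.18 -0.12 -0.92] tip [508.74745137 210.89730462  80.86203973] z [ 0.54205606  0.04800464 -0.83897007]
```

The force along the plunger axis jumped to 36 N, which is the hard stop (the spring alone gives at most 8 N). I hold one row with a slight push and view it.

```bash
python3 -m jog '[[[0,0,0.05],0,0],[[0,0,0.05],0,0]]'
python3 - <<'E'
from h import *
st(); s=grab('side','s5'); a=load('s4')['color']
o=[cv2.resize(i[220:340,195:295,::-1],None,fx=4,fy=4,interpolation=2) for i in(a,s['color'])]
cv2.imwrite('pics/c5.png',np.hstack(o))
E
```

```text
time_s: 19.32
ee_pos: [498.1, 210.0, 97.2]
ee_rot: [179.4, 33.1, -175.9]
force: [-6.6, -2.1, 8.0]
gripper_width: 0.3
19.325 [498.1 210.   97.2] [ 179.4   33.1 -175.9] F [-6.6 -2.1  8. ] w 0.34945250124212657 q [ 29.1  14.8 128.6 -66.   14.   -3.4]
```

View pics/c5.png

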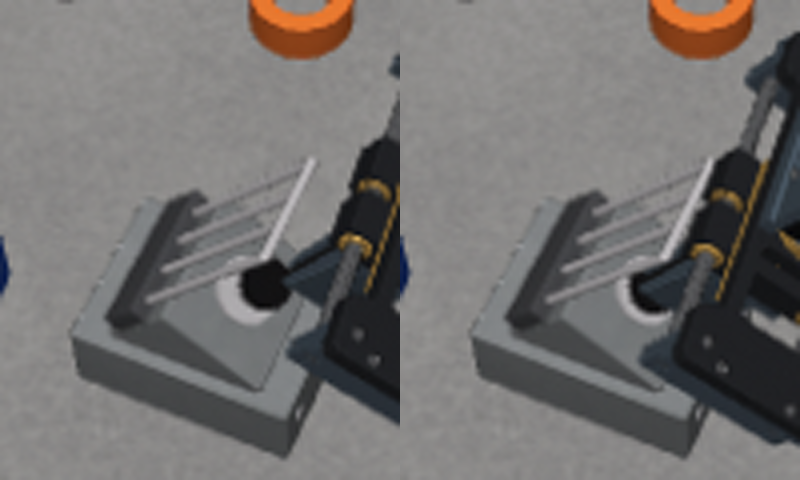

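The cap is pushed in: its centre moved from crop (265,285) to about (645,290) in the right half, with the white collar around it. I make one more short firm push to be sure, then withdraw along the tool axis.

```bash
python3 -m jog '[[[0,0,0.25],0,0],[[0,0,0.2],0,0]]'; python3 -m jog '[[[0,0,-2],0,0],[[0,0,-3],0,0],[[0,0,-3],0,0],[[1,0,-3],0,0],[[2,0,-4],0,0],[[2,0,-4],0,0],[[0,0,0],0,0]]'
python3 - <<'E'
from h import *
st(); s,t=grab('side','s6'),grab('top','t6')
o=[cv2.resize(i[y:y+100,x:x+100,::-1],(400,400),interpolation=2) for i,x,y in((s['color'],200,245),(s['color'],260,90))]
cv2.imwrite('pics/c6.png',np.hstack(o))
for n,a,b in(('side','side0',s),('top','top0',t)):
    print(n)
    for nm,P,r in(('roller',None,0),): pass
    def ms(d,lo,hi,box):
        c=cv2.cvtColor(d['color'],cv2.COLOR_RGB2HSV); m=cv2.inRange(c,lo,hi); x,y,w,h=box; k=cv2.moments(m[y:y+h,x:x+w],True); return np.round([k['m10']/k['m00']+x,k['m01']/k['m00']+y],1),k['m00']
    A=load(a)
    bx={'side':((250,205,40,35),(330,260,50,45),(288,130,26,35)),'top':((250,180,35,30),(220,258,30,45),(298,195,30,20))}[n]
    print('roller',ms(A,(5,120,80),(25,255,255),bx[0]),ms(b,(5,120,80),(25,255,255),bx[0]))
    print('driver',ms(A,(0,150,80),(6,255,255),bx[1]),ms(b,(0,150,80),(6,255,255),bx[1]))
    # peg/cap darkness compare
    d=np.abs(load({'side':'s3','top':'t3'}[n])['color'].astype(int)-b['color']).max(2)
    x,y,w,h=(275,90,100,110) if n=='side' else (285,185,110,60); print('unit diff px',(d[y:y+h,x:x+w]>40).sum())
    d=np.abs(A['color'].astype(int)-b['color']).max(2); x,y,w,h=(205,255,80,85) if n=='side' else (165,186,40,48); print('switch diff px',(d[y:y+h,x:x+w]>40).sum())
E
```

```text
time_s: 19.62
ee_pos: [498.4, 209.9, 96.7]
ee_rot: [179.3, 33.3, -176.0]
force: [-22.3, -3.5, 28.2]
gripper_width: 0.6
time_s: 20.5
ee_pos: [349.0, 198.3, 232.1]
ee_rot: [178.9, 33.4, -176.0]
force: [-0.4, 0.2, 0.2]
gripper_width: 0.4
20.5 [349.  198.3 232.1] [ 178.9   33.4 -176. ] F [-0.4  0.2  0.2] w 0.3553050025437433 q [ 43.1  -9.7 129.1 -33.   37.5 -28.8]
side
roller (array([269.9, 220.2]), 558.0) (array([269.9, 220.2]), 557.0)
driver (array([354.8, 284.2]), 492.0) (array([346. , 279.6]), 110.0)
unit diff px 0
switch diff px 0
top
roller (array([267.4, 194.9]), 253.0) (array([267.4, 194.9]), 253.0)
driver (array([235.1, 280.4]), 301.0) (array([235.2, 280.3]), 306.0)
unit diff px 0
switch diff px 0
```

View pics/c6.png

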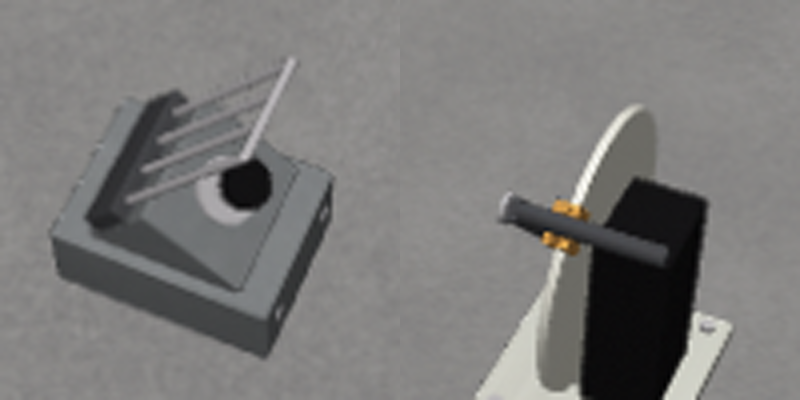

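The cap is back out (crop (245,185), identical to the start) and the arm is unchanged. Before handing in, I check the press depth from the cap's left edge in the pressed picture.

Run:
```python
from h import *
a,b=load('side0'),load('s5'); C=np.array([510.7,209.7,93]);ax=np.array([.605,0,-.796])
print('predicted px shift per depth',[(d,np.round(proj(a,C+d*ax)[0]-proj(a,C)[0],2)) for d in(5,8.5,10)])
for y in range(286,296):
    o=[]
    for d in(a,b):
        g=d['color'][y,245:265].max(1).astype(float); i=np.where((g[:-1]>75)&(g[1:]<=75))[0]; o.append(round(245+i[0]+(g[i[0]]-75)/(g[i[0]]-g[i[0]+1]),2) if len(i) else None)
    print(y,o)
```

```text
predicted px shift per depth [(5, array([-1.41,  0.5 ])), (8.5, array([-2.39,  0.85])), (10, array([-2.81,  1.  ]))]
286 [np.float64(258.13), np.float64(259.07)]
287 [np.float64(255.55), np.float64(256.44)]
288 [np.float64(254.64), np.float64(252.78)]
289 [np.float64(254.77), np.float64(252.1)]
290 [np.float64(254.61), np.float64(252.24)]
291 [np.float64(254.38), np.float64(251.95)]
292 [np.float64(254.85), np.float64(252.23)]
293 [np.float64(254.88), np.float64(252.32)]
294 [np.float64(255.33), np.float64(252.62)]
295 [np.float64(256.18), np.float64(252.85)]
```

```bash
python3 -c "
from workcell import job_done
print(job_done())"
```

```text
the job is handed in; nothing more can be done
None
```

I swung the intake arm to the brass marker and left it there, pressed the grey teach switch to its hard stop and released it, then handed the job in at about 20.6 s. `job_done()` gives no verdict, so the result rests on my own checks below.

- **Arm:** two-view triangulation put it at −0.754 to −0.769 rad against about −0.745 for the marker, within the 0.05 rad limit. The difference is about the size of my measuring error. The unit's picture did not change between releasing the handle and the end.
- **Tilt:** the jog command cannot tilt the tool, so I got the lean by pushing against the arm's reach and joint limits. The press was made at about 33° rather than the ideal 37°.
- **Plunger:** the tool stopped twice at the same point with about 36 N, while the spring alone gives at most 8 N. The cap's edge shifted about 2.5 pixels in the picture, which means roughly 9–10 mm of travel. Afterwards the switch looked the same as at the start, so the plunger is back out.
- **Bystanders:** the roller had not moved in either view. The screwdriver had not moved in the top view; the side view disagreed (346,280 against 355,284), with only 110 of its 492 pixels visible there, probably because the robot hid the rest. I did not measure the wrench or the marker tip at the end, but the robot never went near the wrench, and the unit pictures were the same.
- **Robot:** it ended clear of everything, with tool force near zero.

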